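# Take the ornament dish off the router and hand it over, ball and all

## Task

The wooden ornament dish left standing on the black router blocks its air slots: lift it clear by one of its two handles and, only once it is off the router, turn it a quarter turn, keeping it level with the stone ball resting loose in the middle. Finish holding it out to me, still level and a good hand's breadth (10 cm or more) above the top of the unit, with its free handle pointing straight out past the front edge. Keep hold of it, do not put it down, and leave the router and everything else where they are.

Things in the scene. Friction and masses are not known exactly. Their poses are not given: they have to be found in the camera images.
- dish: round turned wooden dish, 168 mm across, rim 26 mm high, foot 100 mm across, about 0.24 kg, standing on the router, its two upright handles on the rim about in line with the router's length. Its top is a smooth hollow 148 mm wide, 18 mm deep (radius 160 mm), the wood 8 mm thick in the middle. Origin: centre of the underside; x runs through both handles, z up
- handle_a (a point): handle on the rim at the dish's +x end: an upright board with flat faces, 14 mm thick (dish x), 50 mm wide (dish y) under a half-round top, 62 mm above the dish's underside, 36 mm of it free above the rim. The point is in the middle of the board, 86 mm from the dish's axis, 45 mm above its underside
- handle_b (a point): the same point on the other, equal handle, at the dish's -x end
- hollow (a point): where the ball's centre is when it lies in the very middle of the dish: on the dish's axis, 28 mm above its underside
- ball_center (a point): centre of the stone ball, 40 mm across, 85 g, that lies loose in the dish; its top is 48 mm above the dish's underside
- ball: the same stone ball; its axes turn as it rolls
- router: black router box, loose, 0.5 kg: 165 mm (its x) by 240 mm (its y), flat slotted top 45 mm above the unit's top. Origin: centre of the underside, z up; its lamps face +x. Two aerials are folded flat behind it, no higher than 32 mm
- modem: white modem box, loose, 160 (x) by 215 (y) by 42 mm high, beside the router at the left or the right. Origin: centre of the underside
- remote: black TV remote lying between the boxes, 165 (x) by 46 (y) by 18 mm. Origin: centre of the underside
- adapter: black power adapter block, 100 (x) by 48 (y) by 32 mm. Origin: centre of the underside
- candle: candle in a closed amber glass jar, 72 mm across, 85 mm high. Origin: centre of the underside
- front_edge (a point): middle of the front edge of the TV unit's top, the long straight edge farthest from the robot, where the person stands: fixed at x = 0.74, height 0. Its x points straight out to the person, its y along the edge
Not all that is in view belongs to the job. Of the things like the ball, leave any that is blue, green or purple; of the rest the smaller one is meant.

How it is judged:
By the outcome, as a careful person would: the job done as asked, in the order asked, and still so for the second after the job is handed in, while the arm keeps its last pose, push and grip.
It also fails if it takes over 42 s, if anything falls off the work surface, if the arm or the gripper's body presses on something with over 40 N, if the wrist force passes 120 N, or if a joint passes its speed limit or range.

## Robot

A 6-joint arm with a two-finger parallel gripper is mounted at the origin on the work surface. World frame = base frame: x ahead of the robot, y to its left, z up, the work surface at z = 0. Lengths are in mm, angles in rad, forces in N, time in s.
With the tool pointing down it reaches from about 350 to 875 mm from the base axis. Payload 15.5 kg.
Tool frame: the origin (TCP) lies on the centre line of the jaws, within the pads' length; the fingertips stand 17 mm ahead of it and the grasp point (between the pads) lies 2 mm behind it; z points along the fingers, x is the direction in which the jaws open and shut, and the axes are right-handed (so a half turn about z gives the same grasp; the last joint's range is limited). The gripper opens to 85 mm and grips with 20 to 120 N. Pads are 22 mm wide; open, the fingers measure 114 mm over their backs; the gripper's body (76 mm by 85 mm) begins 54 mm behind the grasp point. The pads swing forward as they close: fully open they stand 13 mm farther back than shut.
Start: joints at [1.063, 0.494, 1.345, -0, 1.302, -0.096], TCP at [250.158, 572.755, 248.277] pointing down, gripper open.
Joint ranges: [-2.91, 2.91], [-0.82, 2.16], [0.22, 2.67], [-1.22, 4.37], [0.12, 2.79], [-3.08, 3.08]. Speed limits (rad/s): [1.89, 1.89, 2.57, 3.01, 3.01, 3.01].

## Interface

Orientations are given as a rotation vector (axis times angle).
In Python, from cell import manip gives the robot as it stands. Calls block until the motion is done:
- manip.move_ptp(position, orientation): joint-space move of the TCP to a pose.
- manip.movel(position, rotation=None, vel=150, stop_force=None): straight line of the TCP; rotation=None keeps the orientation; vel is the mean speed in mm/s. With stop_force (N) it stops when the force on the tool has changed by that much, and returns True; else False.
- manip.movej(angles): joint-space move.
- manip.release() and manip.grasp(newtons=None): open the fingers fully, or close them until they stop; newtons is the grip in N (None keeps the last).
- manip.pause(seconds).
- manip.solve_ik(position, orientation): joint angles nearest the present ones, or None.
- manip.get_state(): the state.
- manip.grab_frame(name): name is "scene" or "top"; returns (picture, depth): 400x640x3 uint8, blue, green, red; 400x640 float32, mm along the optical axis (not along the pixel's ray), 0 where there is no reading.
- manip.calibration(name): a dict with "vfov" (degrees; the focal length in pixels is half the picture's height over the tangent of half this angle, whatever the lens; pixels are square), "cx", "cy" (the principal point, pixels), "k1" (the pictures are not rectified: a ray, as slopes to the right and down, at radius r is drawn at 1 + k1 r^2 times it, then the intrinsics apply), "R" (3x3) and "t" (3): a world point X has camera coordinates R X + t. Camera axes: x right, y down, z forward; pixel columns grow to the right and rows downward; lengths in mm; the calibration is good to about 2 mm. A picture is of the moment at which its call begins. calibration takes no time and is no camera call.
A pose or a line that the arm cannot do raises manip.PlanningError and nothing moves.
- manip.sign_off(): hands the job in, once; it reports no verdict.
Trained networks look in the newest picture that a camera, given by its name, has taken for a name from the list of things; names that differ only in an ending like _2 or _b are one class to them, and where a whole thing is asked for, a point or a joint stands for the part that bears it (a point fixed in the world has none). Each returns a list of dicts, best first, with "p" (0 to 1); they miss things now and then, are a little off and sometimes report something else, mostly with a low value. They report only what shows in the picture. A call takes as long as a camera call. They do not tell look-alikes from the thing itself.
- manip.search_frame(thing, camera): "box" ([left, top, right, bottom] in pixels, round what is visible of it).
- manip.trace(thing, camera): "mask" (400x640 bool, what is visible of it) and "box" ([left, top, right, bottom] in pixels, round what is visible of it).
- manip.landmark_of(thing, camera): "centre" ([column, row] in pixels: a listed point, or the origin of a listed thing).
The state is a dict: "time": time; "qpos": joint angles; "joint_velocities": joint speeds; "joint_torque": joint torques, N m; "ee_pos": TCP position; "tool_rot": TCP orientation; "force": force on the tool from outside, world axes, zero at the start; "ft_torque": the same for the moment, N m; "gripper_width": finger opening in mm.
Only numpy, scipy, OpenCV 4.12 (cv2) and the standard library are available. Lean on these libraries where they do the work, as an engineer would, in place of code of your own. Each camera call takes 0.05 s, during which the arm holds its last target.

## Working session

There is one attempt and no reset: what is moved stays moved. The work goes in short steps, each a Python script; the robot and the scene stay as the last script left them, time stands still between calls to the robot, and variables do not carry over. Pictures are saved under pics/ and viewed, and the job is handed in when it is done.

```bash
ls; mkdir -p pics
python3 - <<'E'
from cell import manip
import cv2,numpy as np
for n in ("scene","top"):
    p,d=manip.grab_frame(n); cv2.imwrite(f"pics/{n}0.png",p); np.save(f"pics/{n}0.npy",d)
    c=manip.calibration(n); print(n,c)
    for t in ("dish","ball","router","handle_a"):
        r=manip.search_frame(t,n); print(t,[(x["p"],x["box"]) for x in r][:4])
    for t in ("handle_a","handle_b","hollow","ball_center","dish","router"):
        r=manip.landmark_of(t,n); print(t,[(round(x["p"],2),x["centre"]) for x in r][:4])
print(manip.get_state())
E
```

```text
pics
scene {'vfov': 53.3899283986246, 'cx': 315.01922414904806, 'cy': 197.29061093615644, 'k1': 0.02107463149643409, 'R': array([[ 0.47376798,  0.88058979, -0.01027234],
       [ 0.69587766, -0.38148846, -0.60845775],
       [-0.53972046,  0.28111951, -0.79351979]]), 't': array([-324.37261599, -312.67671308, 1393.82725751])}
dish [(0.75, [330.7, 141.9, 388.4, 194.8]), (0.4, [286.8, 219.8, 323.8, 273.4])]
ball [(0.86, [420.7, 186.6, 445.0, 203.9]), (0.56, [354.2, 162.3, 367.3, 179.3]), (0.55, [287.6, 185.1, 305.7, 201.8]), (0.44, [370.1, 220.5, 384.5, 232.8])]
router [(0.83, [299.2, 132.0, 407.9, 217.2])]
handle_a [(0.79, [329.9, 141.3, 392.3, 199.2]), (0.55, [432.3, 129.8, 456.8, 167.9])]
handle_a [(0.88, [378.7, 147.6]), (0.58, [338.1, 183.0]), (0.39, [196.5, 255.5])]
handle_b [(0.88, [378.7, 147.6]), (0.58, [338.1, 183.0]), (0.39, [196.5, 255.5])]
hollow [(0.86, [360.3, 168.3])]
ball_center [(0.69, [435.4, 196.1]), (0.65, [356.6, 171.2]), (0.62, [379.6, 223.4]), (0.59, [296.1, 193.4])]
dish [(0.67, [358.4, 174.8]), (0.57, [441.1, 157.1])]
router [(0.26, [444.0, 154.1])]
top {'vfov'
[... 920 characters left out ...]
]
{'time': 1.1, 'qpos': array([ 1.06349256e+00,  4.93586739e-01,  1.34554497e+00, -4.73086656e-06,
        1.30249436e+00, -9.54856510e-02]), 'joint_velocities': array([ 1.10680507e-03,  1.20612247e-03,  1.07759890e-03,  8.68814301e-05,
       -1.96320739e-03, -2.58352345e-04]), 'joint_torque': array([ 1.70994535e-04, -8.82021976e+01, -3.84268570e+01, -3.10852347e-04,
        8.63780060e-04, -1.85205374e-05]), 'ee_pos': array([250.15259643, 572.73263927, 248.26995377]), 'tool_rot': array([ 2.62868670e+00,  1.72031613e+00, -4.31294845e-05]), 'force': array([ 0.15764677,  0.33512858, -0.2559639 ]), 'ft_torque': array([-0.02373808, -0.0279447 , -0.08165869]), 'gripper_width': 85.11261102399112}
```

View pics/scene0.png

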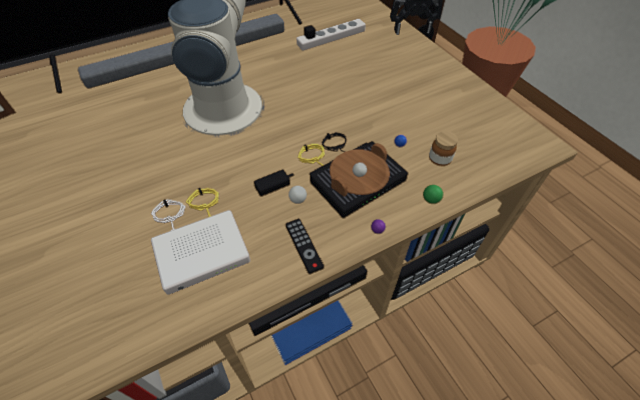

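View pics/top0.png

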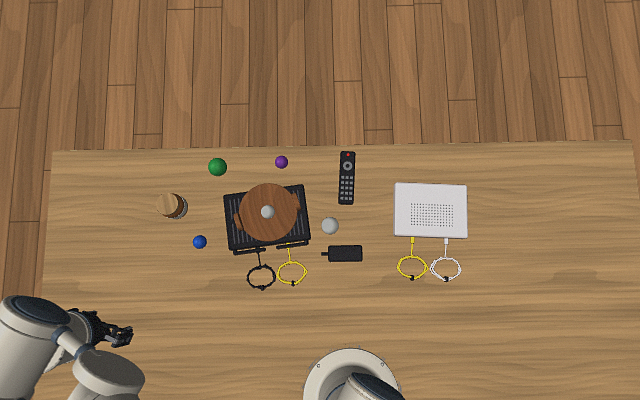

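Run:
```python
import cv2
a=cv2.imread("pics/scene0.png")[120:250,270:480]
b=cv2.imread("pics/top0.png")[150:300,180:380]
cv2.imwrite("pics/s0c.png",cv2.resize(a,None,fx=3.7,fy=3.7,interpolation=cv2.INTER_CUBIC))
cv2.imwrite("pics/t0c.png",cv2.resize(b,None,fx=4,fy=4,interpolation=cv2.INTER_CUBIC))
```

```text
(no output)
```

View pics/s0c.png

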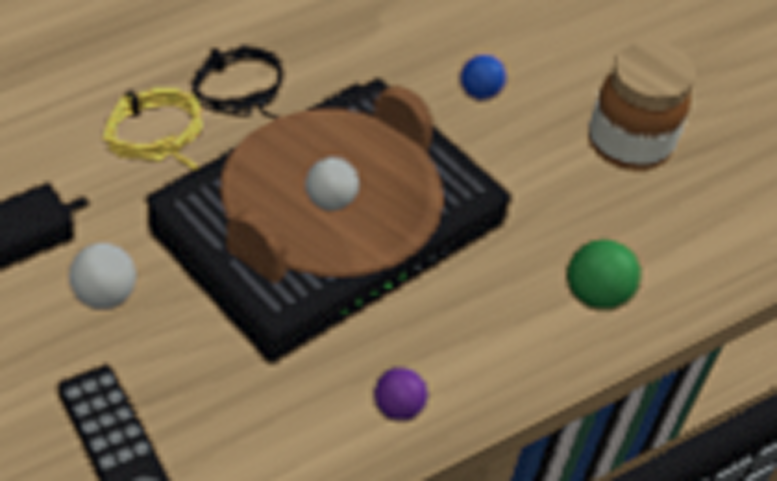

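View pics/t0c.png

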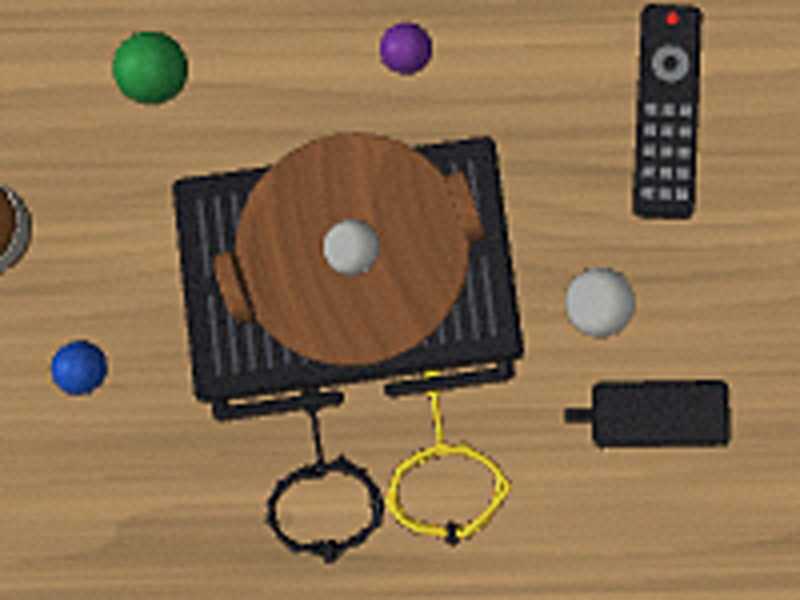

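The top view shows the dish on the router, with handles at about (236,220) and (298,201). The small grey ball lies in it at (268,211). The larger grey ball on the table at (329,224) is a look-alike, and the coloured balls are ones to leave alone. Next I localise the dish from landmarks and depth.

```bash
cat > h.py <<'E'
import numpy as np,cv2
from cell import manip
def K(c):
    f=200/np.tan(np.radians(c["vfov"]/2)); return f
def rays(c,uv):
    uv=np.atleast_2d(np.asarray(uv,float)); f=K(c)
    d=(uv-[c["cx"],c["cy"]])/f; s=d.copy()
    for _ in range(10): s=d/(1+c["k1"]*(s**2).sum(1,keepdims=True))
    return np.c_[s,np.ones(len(s))]
def at_z(c,uv,z):
    r=rays(c,uv)@c["R"]; o=-c["R"].T@c["t"]
    return o+r*((z-o[2])/r[:,2:3])
def cloud(c,d,box):
    l,t,r,b=box; v,u=np.mgrid[t:b,l:r]; z=d[t:b,l:r].ravel()
    uv=np.c_[u.ravel(),v.ravel()]; m=z>0
    X=(rays(c,uv[m])*z[m,None]-c["t"])@c["R"]
    return X,uv[m]
def proj(c,X):
    p=np.atleast_2d(X)@c["R"].T+c["t"]; s=p[:,:2]/p[:,2:]
    s=s*(1+c["k1"]*(s**2).sum(1,keepdims=True)); return s*K(c)+[c["cx"],c["cy"]]
E
python3 - <<'E'
from h import *
for n,L in (("top",dict(l=(236.5,220),r=(298,201.2),hol=(268.3,210.8))),("scene",dict(l=(378.7,147.6),r=(338.1,183),hol=(360.3,168.3)))):
    c=manip.calibration(n); d=np.load(f"pics/{n}0.npy")
    for k,uv in L.items(): print(n,k,at_z(c,uv,73 if k=="hol" else 90)[0].round(1))
    X,uv=cloud(c,d,(215,170,325,260) if n=="top" else (295,125,415,220))
    print("router top z med",np.median(X[(X[:,2]>35)&(X[:,2]<53),2]), "table",np.median(X[(X[:,2]<15),2]))
    hi=X[X[:,2]>80]; 
    ctr=at_z(c,L["hol"],73)[0][:2]
    rr=np.hypot(*(hi[:,:2]-ctr).T)
    for s,nm in ((1,"left"),(-1,"right")):
        g=hi[(rr>60)&(rr<110)&(s*(hi[:,1]-ctr[1])>0)]; print(nm,len(g),g.mean(0).round(1),g.max(0).round(1),g.min(0).round(1))
    b=hi[rr<30]; print("ball top",len(b),b.mean(0).round(1), b[:,2].max())
    rim=X[(X[:,2]>64)&(X[:,2]<76)]; (xy,rad)=cv2.minEnclosingCircle(rim[:,:2].astype(np.float32)); print("rim",xy,rad)
E
```

```text
top l [498.6 309.8  90. ]
top r [548.3 136.7  90. ]
top hol [524.8 222.5  73. ]
router top z med 45.562765899450575 table 0.9287180691139959
left 102 [493.9 304.3  99.9] [518.9 318.3 109.8] [471.1 293.   80.7]
right 88 [546.9 142.2 102.1] [572.1 156.3 112.3] [525.9 131.1  80.2]
ball top 130 [522.6 223.8  88.5] 97.01455408586584
rim (518.4302978515625, 225.69613647460938) 88.27142333984375
scene l [493.7 311.5  90. ]
scene r [551.4 142.9  90. ]
scene hol [523.3 232.2  73. ]
router top z med 43.846469481367805 table -0.5807164352020329
left 133 [504.2 306.9  95.1] [523.8 322.6 108.1] [478.1 295.2  80.4]
right 143 [558.7 144.3  95.5] [578.2 159.1 108. ] [532.6 132.7  80.2]
ball top 100 [530.7 225.   87. ] 93.98490573310347
rim (529.5852661132812, 226.9494171142578) 93.18524932861328
```

```bash
cat >> h.py <<'E'
from scipy.optimize import least_squares
def sdf(P):
    x,y,z=P.T; r=np.hypot(x,y)
    def board(s):
        bx=np.abs(x-s*86)-7
        zc=np.minimum(z,37); by=np.where(z>37,np.hypot(y,z-37)-25,np.abs(y)-25)
        bx=np.maximum(bx,-50); q=np.stack([bx,by])
        return np.hypot(*np.maximum(q,0))+np.minimum(q.max(0),0)
    body=np.maximum.reduce([r-84,z-26,-z,160-np.sqrt(r**2+(z-168)**2)])
    return np.minimum.reduce([board(1),board(-1),body])
def fit(X,x0,zb=45,tilt=False):
    from scipy.spatial.transform import Rotation as Ro
    def res(p):
        M=Ro.from_euler("zyx",[p[2],p[4] if tilt else 0,p[5] if tilt else 0])
        return sdf(M.inv().apply(X-[p[0],p[1],zb+p[3]]))*1.0
    s=least_squares(res,x0+([0,0] if tilt else []),loss="soft_l1",f_scale=1.5,x_scale=[10,10,.1,5]+([.05,.05] if tilt else []))
    return s.x,np.median(np.abs(res(s.x)))
E
python3 - <<'E'
from h import *
A=[]
for n in ("top","scene"):
    c=manip.calibration(n); d=np.load(f"pics/{n}0.npy")
    X,uv=cloud(c,d,(215,170,325,260) if n=="top" else (295,125,415,220))
    r=np.hypot(X[:,0]-523,X[:,1]-225)
    X=X[(r>26)&(r<108)&(X[:,2]>57)]
    A.append(X)
    print(n,len(X),fit(X,[523,225,np.radians(106),0]))
    print(n,len(X),fit(X,[523,225,np.radians(106),0],tilt=True))
print(fit(np.vstack(A),[523,225,np.radians(106),0]))
E
```

```text
top 2404 (array([523.22528776, 225.08233543,   1.88773569,   1.12855447]), np.float64(1.4241352885561014))
top 2404 (array([ 5.23152245e+02,  2.24916384e+02,  1.88795411e+00,  1.12260604e+00,
        1.06660072e-03, -1.95199928e-03]), np.float64(1.4313808450011507))
scene 1932 (array([ 5.25972065e+02,  2.28161254e+02,  1.88963245e+00, -4.76907257e-01]), np.float64(0.9761214329903396))
scene 1932 (array([ 5.25901739e+02,  2.28132630e+02,  1.88969256e+00, -4.73647261e-01,
        8.19843029e-04, -3.03004700e-04]), np.float64(0.9736399693417077))
(array([5.24400072e+02, 2.27054708e+02, 1.88826514e+00, 4.09145192e-01]), np.float64(1.3675310831737164))
```

```bash
cat >> h.py <<'E'
from scipy.spatial.transform import Rotation as Ro
def down(yaw,tilt=0.0,tiltr=0.0):
    """tool down, jaw x at yaw; tilt about world-frame dish y (after yaw)"""
    R=Ro.from_euler("z",yaw)*Ro.from_euler("y",tilt)*Ro.from_euler("x",tiltr)*Ro.from_rotvec([np.pi,0,0])
    return R.as_rotvec()
E
python3 - <<'E'
from h import *
C=np.array([524.5,226.5]); a=1.8885; yaw=a-np.pi
H=C+86*np.array([np.cos(a),np.sin(a)])
rv=down(yaw); print(H,rv)
print(manip.solve_ik([*H,200],rv), manip.solve_ik([*H,93],rv), manip.solve_ik([660,226,300],down(0)))
manip.move_ptp([*H,190],rv)
s=manip.get_state(); print(s["time"],s["qpos"].round(3),s["ee_pos"])
p,d=manip.grab_frame("scene"); cv2.imwrite("pics/s1.png",cv2.resize(p[60:260,250:500],None,fx=3,fy=3))
p,d=manip.grab_frame("top"); cv2.imwrite("pics/t1.png",cv2.resize(p[120:320,180:430],None,fx=3,fy=3))
E
```

```text
[497.63480585 308.19615256] [ 2.54487037e+00 -1.84207470e+00 -1.12794544e-16]
[ 4.52508214e-01  4.88619747e-01  1.50504272e+00 -4.44089210e-16
  1.14793018e+00  1.70560087e+00] [ 4.52508214e-01  6.27429872e-01  1.60168592e+00 -4.44089210e-16
  9.12476863e-01  1.70560087e+00] [ 2.44372543e-01  5.64204853e-01  1.07155147e+00 -4.44089210e-16
  1.50583633e+00  2.44372543e-01]
2.75 [0.453 0.5   1.516 0.    1.125 1.705] [497.47458226 308.65750518 190.11191837]
```

View pics/s1.png

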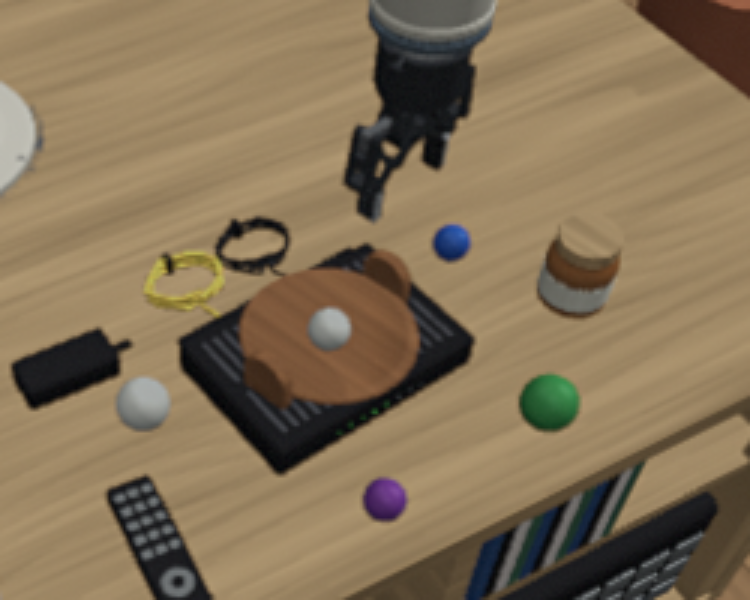

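View pics/t1.png

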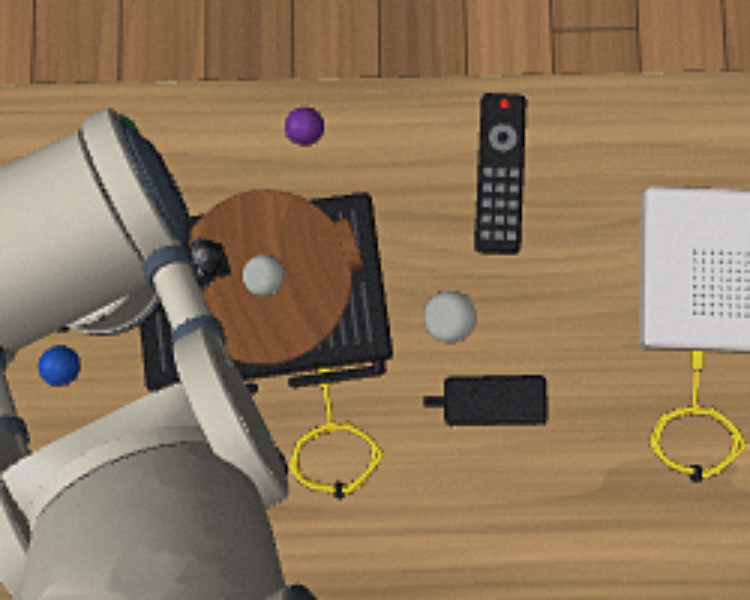

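The open gripper is above the left handle: its inner finger shows at about (205,260) in the top crop, clear of the ball at (263,275). I descend and grip.

Run:
```python
from h import *
C=np.array([524.5,226.5]); a=1.8885; yaw=a-np.pi
H=C+86*np.array([np.cos(a),np.sin(a)]); rv=down(yaw)
print(manip.movel([*H,93],rv,vel=100,stop_force=8))
s=manip.get_state(); print(s["time"],s["ee_pos"],s["force"].round(2))
p,d=manip.grab_frame("scene"); cv2.imwrite("pics/s2.png",cv2.resize(p[100:250,280:480],None,fx=4,fy=4))
```

```text
False
3.9667 [497.99112601 308.38779204  93.56054004] [ 0.02 -0.24  1.18]
```

View pics/s2.png

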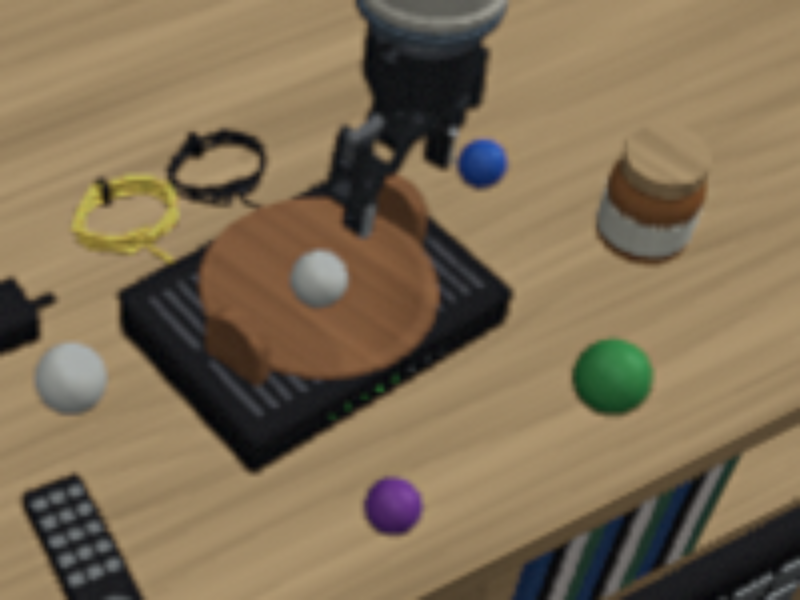

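The fingers straddle the handle (inner finger at about (360,220) in the crop, ball at (320,278) and clear). Next I grip and lift a little.

Run:
```python
from h import *
manip.grasp(90)
s=manip.get_state(); print(s["time"],s["ee_pos"],s["force"].round(2),s["ft_torque"].round(2),s["gripper_width"])
p0=s["ee_pos"]
manip.movel([p0[0],p0[1],p0[2]+25],None,vel=25)
s=manip.get_state(); print(s["time"],s["ee_pos"],s["force"].round(2),s["ft_torque"].round(2),s["gripper_width"],s["tool_rot"])
A=[]
for n in ("scene","top"):
    p,d=manip.grab_frame(n); np.save(f"pics/{n}3.npy",d)
    cv2.imwrite(f"pics/{n}3.png",cv2.resize(p[100:250,280:480] if n=="scene" else p[150:300,180:380],None,fx=4,fy=4))
    c=manip.calibration(n)
    X,uv=cloud(c,d,(215,170,325,260) if n=="top" else (295,105,415,220))
    r=np.hypot(X[:,0]-523,X[:,1]-225)
    q=np.hypot(X[:,0]-498,X[:,1]-308)
    X=X[(r>26)&(r<108)&(X[:,2]>65)&(X[:,2]<140)&(q>65)]
    print(n,len(X),fit(X,[523,225,1.8885,0],zb=70,tilt=True))
```

```text
4.675 [497.72052125 308.2464767   93.21131601] [-1.14 -0.61  5.22] [-0.15  0.17 -0.07] 12.51882155991499
5.8333 [497.64674752 308.22217286 118.09052383] [-0.34 -0.11 -3.55] [ 0.3   0.13 -0.05] 12.892780359585021 [ 2.54474029e+00 -1.84197783e+00 -1.68660872e-04]
scene 1473 (array([ 5.25904563e+02,  2.29102654e+02,  1.88770025e+00, -9.82297511e-01,
        3.04550758e-04,  4.73864526e-03]), np.float64(0.8415052094504176))
top 1850 (array([5.21974342e+02, 2.26244497e+02, 1.89093202e+00, 4.12116962e-01,
       3.56044209e-03, 5.21901656e-03]), np.float64(1.383607619575379))
```

View pics/scene3.png

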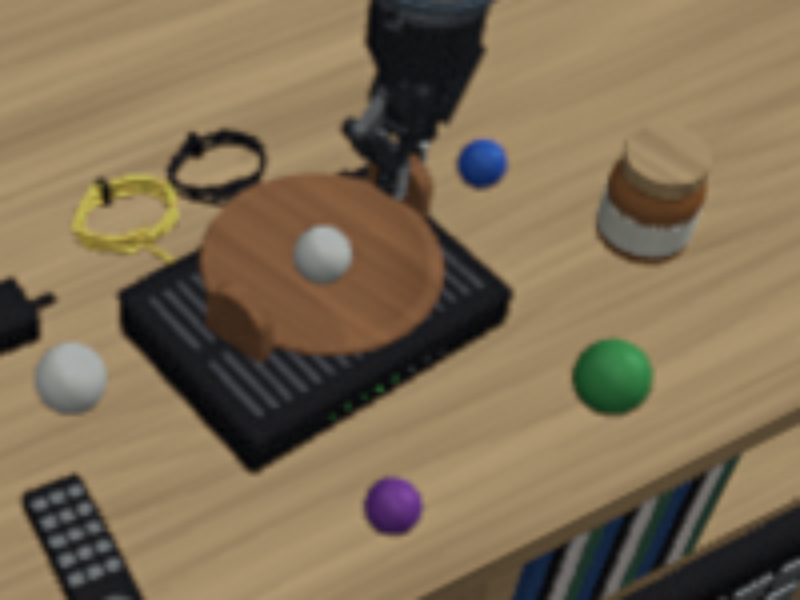

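View pics/top3.png

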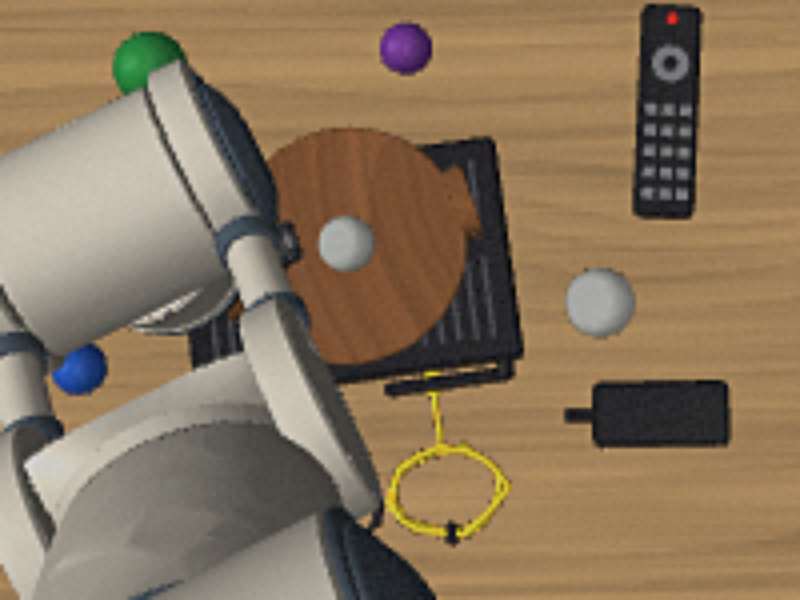

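The dish is lifted 25 mm and level (tilt fit ≤0.3°), with the ball in the middle, the router unmoved, and the wrist force change matching its weight. I lift further, then turn.

Run:
```python
from h import *
s=manip.get_state(); p0=s["ee_pos"]
manip.movel([p0[0],p0[1],240],None,vel=50)
s=manip.get_state(); print(s["time"],s["ee_pos"],s["force"].round(2))
print(manip.solve_ik([655,226.5,240],down(0)))
manip.movel([655,226.5,240],down(0),vel=28)
manip.pause(1.0)
s=manip.get_state(); print(s["time"],s["ee_pos"],s["force"].round(2),s["ft_torque"].round(2),s["gripper_width"],Ro.from_rotvec(s["tool_rot"]).as_matrix().round(4))
for n in ("scene","top"):
    p,d=manip.grab_frame(n); np.save(f"pics/{n}4.npy",d); cv2.imwrite(f"pics/{n}4.png",p)
    c=manip.calibration(n)
    g=np.array([741,226.5]); 
    uv=proj(c,[[*g,215]])[0]; l,t=(uv-90).astype(int); box=(max(l,0),max(t,0),min(l+180,640),min(t+180,400))
    X,uv=cloud(c,d,box)
    r=np.hypot(*(X[:,:2]-g).T); q=np.hypot(X[:,0]-655,X[:,1]-226.5)
    X=X[(r>26)&(r<115)&(X[:,2]>195)&(X[:,2]<265)&(q>65)]
    print(n,len(X),fit(X,[*g,np.pi,0],zb=192,tilt=True))
    print([(x["p"],x["centre"],at_z(c,x["centre"],220)[0].round(1)) for x in manip.landmark_of("ball_center",n)])
```

```text
8.5167 [497.5835293  308.162556   239.85142167] [ 0.45  1.09 -3.24]
[ 2.46827417e-01  5.99441371e-01  1.16889455e+00 -4.44089210e-16
  1.37325673e+00  2.46827417e-01]
16.0 [655.00172548 226.49594793 239.9790799 ] [-0.44  0.28 -3.26] [0.03 0.31 0.01] 12.511242218223586 [[ 1.  0. -0.]
 [ 0. -1. -0.]
 [-0.  0. -1.]]
scene 2452 (array([ 7.40506056e+02,  2.29590346e+02,  3.13789253e+00, -9.89101964e-01,
        3.56908313e-03,  1.54986832e-03]), np.float64(0.7218349131139448))
[(0.55, [417.6, 191.6], array([747.5, 225.9, 220. ])), (0.44, [382.4, 222.4], array([778.3, 111.9, 220. ]))]
top 211 (array([ 7.38228969e+02,  2.27156628e+02,  3.18340868e+00, -1.04328054e-01,
        1.57142433e-02, -4.02830419e-03]), np.float64(1.1629908351608549))
[(0.76, [328.0, 225.9], array([466.2,  58. , 220. ])), (0.51, [215.8, 164.0], array([629.8, 339.8, 220. ])), (0.44, [197.7, 244.6], array([426.5, 381.4, 220. ])), (0.41, [281.7, 161.8], array([632.2, 172. , 220. ]))]
```

View pics/scene4.png

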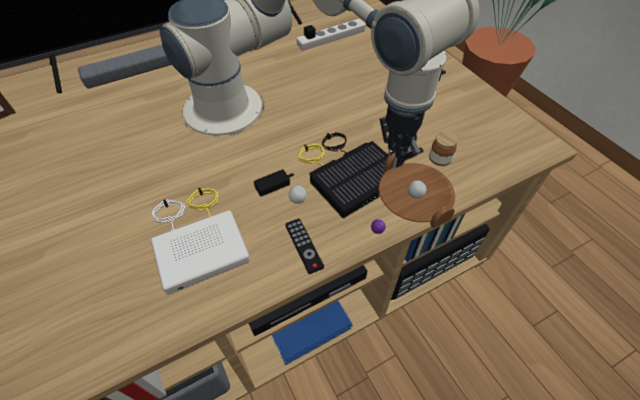

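View pics/top4.png

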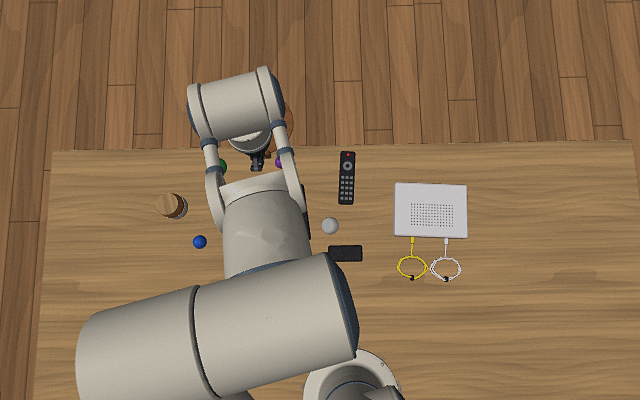

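In the scene view the dish is held past the front edge, free handle at (443,216), with the ball near the middle at (417,189). The router and other things look unmoved. The arm covers the dish in the top view, so I check the ball centring and object positions numerically from the scene view.

Run:
```python
from h import *
c=manip.calibration("scene")
def ballfit(d,uv,zc,dc):
    l,t=(np.array(uv)-14).astype(int); X,_=cloud(c,d,(l,t,l+28,t+28))
    X=X[(np.linalg.norm(X-[*dc,zc],axis=1)<26)&(X[:,2]>zc-5)]
    s=least_squares(lambda p:np.linalg.norm(X-p,axis=1)-20,[*dc,zc],loss="soft_l1"); return len(X),s.x.round(1)
print("before",ballfit(np.load("pics/scene0.npy"),(360,170),73,(526,228)))
p,d=manip.grab_frame("scene"); cv2.imwrite("pics/s5.png",cv2.resize(p[100:250,340:500],None,fx=4,fy=4))
print("now",ballfit(np.load("pics/scene4.npy"),(417,190),220,(740.5,229)),ballfit(d,(417,190),220,(740.5,229)))
X,_=cloud(c,d,(370,130,500,270)); g=np.array([740.5,229])
r=np.hypot(*(X[:,:2]-g).T); q=np.hypot(X[:,0]-655,X[:,1]-226.5)
X=X[(r>26)&(r<115)&(X[:,2]>195)&(X[:,2]<265)&(q>65)]
print(fit(X,[*g,np.pi,0],zb=192,tilt=True))
# scene change outside the arm/dish
a=cv2.imread("pics/scene0.png"); df=cv2.absdiff(a,p).max(2)
for n,b in dict(router=(305,170,370,215),modem=(150,205,250,290),remote=(283,218,326,275),adapter=(250,168,295,197),greyball=(286,183,308,204),purple=(369,217,387,236),blue=(392,133,409,148),candle=(428,130,458,166)).items():
    l,t,r_,bo=b; print(n,df[t:bo,l:r_].mean().round(1),np.percentile(df[t:bo,l:r_],95))
s=manip.get_state();print(s["time"],s["ee_pos"],s["gripper_width"])
```

```text
before (149, array([526.1, 228.3,  72.1]))
now (249, array([741. , 229.2, 218.6])) (244, array([741. , 229.3, 218.6]))
(array([ 7.40483878e+02,  2.29551490e+02,  3.14022234e+00, -9.99604163e-01,
        3.92618333e-03,  1.42321361e-03]), np.float64(0.7077065036700958))
router 24.7 92.0
modem 6.0 7.0
remote 4.9 7.0
adapter 4.5 7.0
greyball 5.7 7.0
purple 5.3 7.0
blue 112.3 145.0
candle 5.2 7.0
16.25 [655.00316319 226.50554721 239.99040741] 12.82083930037119
```

View pics/s5.png

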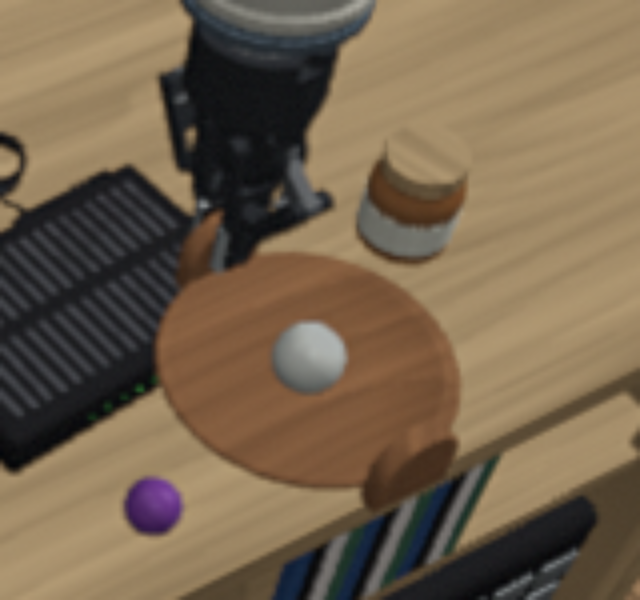

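Run:
```python
from h import *
a=cv2.imread("pics/scene0.png"); b=cv2.imread("pics/scene4.png"); df=cv2.absdiff(a,b).max(2)
print("router front corner",np.percentile(df[198:218,325:375],[50,95]), "left corner",np.percentile(df[172:190,305:322],[50,95]))
a=cv2.imread("pics/top0.png"); b=cv2.imread("pics/top4.png"); df=cv2.absdiff(a,b).max(2)
print("blue",np.percentile(df[232:250,190:210],[50,95]))
manip.sign_off(); print(manip.get_state()["time"])
```

```text
router front corner [5. 7.] left corner [4. 7.]
blue [11.   16.05]
the job is handed in; nothing more can be done
the job is handed in; nothing more can be done
```

The job is handed in. I gripped the dish by its left handle at 90 N and lifted it straight up. Once it was well clear of the router, I turned it about 72°. That is short of a full 90° because the dish stood about 18° askew. It is now held out over the front edge with its free handle pointing straight out.

Last checks, taken from the scene camera at about 16 s of the 42 s:
- **Pose:** the underside is about 19 cm above the unit, and tilt is at most 0.25°. The free handle points straight out to within about 0.2° and reaches roughly 9 cm past the edge.
- **Ball:** it rests within about 1 mm of the dish's middle.
- **Grip:** it is holding, with the opening steady at about 12.5–12.9 mm. The last wrist force reading was about 3 N.
- **Other things:** the router's corners, modem, remote, adapter, candle, purple ball and large grey ball look unchanged against the first picture. The blue ball, checked in the top view, changed slightly in brightness but is in the same place.

Two checks were weak:
- **Top camera:** the arm hid most of the dish from it at the end. Its fit had few points and disagreed (yaw 2.4° off, tilt 0.9°), so I relied on the scene camera and the tool pose.
- **Green ball:** it was hidden in the scene view and partly covered in the top view, so I did not check it numerically. The arm passed well above it.

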